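# Close the cheese rectangle with two wedges, head to tail

## Task

Fill the wooden frame with cheese: slide the red and the yellow wedge into its empty half, head to tail like the two pale ones already there, so that all four lie flat, fill the rectangle and are fully home, ends flush with the open side. Push the wedges over the shelf: do not lift or tip them. Leave the cruet, the ramekin and the pepper jar where they stand, and let go of everything at the end.

Things in the scene. Friction and masses are not known exactly. Their poses are not given: they have to be found in the camera images.
- bay (a point): centre, at shelf height, of the rectangle inside a fixed three-sided oak frame without floor. Inside 149 mm (x) by 100 mm (y); walls 14 mm thick, 30 mm high on the +x, -x and -y sides; open to +y (the robot's left). Four wedges side by side, alternately turned, fill it with 5 mm to spare in x; cream1 and cream2 fill the +x half, the -x half (x -74 to about 0 mm) is empty.
- mouth (a point): middle of the frame's open side, at shelf height, 50 mm from bay along its +y; same axes. A wedge that is fully home has its outer end flush with this line. Red and yellow start out in front of it, one about 60 mm off, the other about 250 mm off, both before the filled half rather than the empty one: which is which changes
- red: red waxed cheese wedge, 100 mm long, 40 mm high, about 0.15 kg. From above a right trapezium: wide end 44 mm at its -y, narrow end 28 mm at its +y, ends square to y, upright edges bevelled 2.5 mm; straight long side at x = +18 mm, slanted side from x = -26 mm (wide end) to -10 mm (narrow). Origin: underside, mid-length. Starts with y within 0.35 rad of the bay's y (wide end to the frame)
- yellow: yellow wedge, same shape, size and axes as red. Starts with its y axis within 0.35 rad of the bay's -y (narrow end towards the frame). Turned so, it fits between red and the -x wall, straight side to the wall (origin at bay x about -56 mm), and goes in after red; red fits straight side to the pale ones (origin at bay x about -19 mm)
- cream1: cream wedge, same shape, size and axes as red, loose. Already in the frame along the +x wall, wide end inwards (origin at bay x about +55 mm)
- cream2: tan-coloured wedge, same shape, size and axes as red, loose. Already in the frame beside cream1, narrow end inwards (origin at bay x about +18 mm)
- cruet: closed green glass oil cruet, 68 mm across, 165 mm tall, loose, standing beyond the closed side of the frame; origin under its centre. Leave it alone
- ramekin: white ceramic bowl, 80 mm across, 38 mm high, loose; origin under its centre. Leave it alone
- pepper: amber glass pepper jar with steel cap, 44 mm across, 75 mm tall, loose; origin under its centre. Leave it alone

How it is judged:
At the end, for the whole second after the job is handed in: All four wedges lie flat and at rest inside the frame, either loose one in either empty place: origins within 7 mm of the bay centre along y (ends flush with the open side to 7 mm) and within 66 mm in x, long axes within 0.09 rad of the bay's y axis (y of red in the frame of bay between -0.007 and 0.007 m and x of red in the frame of bay between -0.066 and 0.066 m and angle between the y axis of each of red, yellow, cream1, cream2 and the y axis of bay, either way round below 0.09 rad and height (world z) of each of red, yellow, cream1, cream2 below 0.004 m and angle between each of red, yellow, cream1, cream2's own z axis and vertical below 0.06 rad and linear speed of each of red, yellow, cream1, cream2 below 0.01 m/s and y of yellow in the frame of bay between -0.007 and 0.007 m and x of yellow in the frame of bay between -0.066 and 0.066 m and y of cream1 in the frame of bay between -0.007 and 0.007 m and x of cream1 in the frame of bay between -0.066 and 0.066 m and y of cream2 in the frame of bay between -0.007 and 0.007 m and x of cream2 in the frame of bay between -0.066 and 0.066 m); the robot touches nothing.
It fails at once if a wedge is lifted more than 12 mm (height (world z) of any of red, yellow, cream1, cream2 above 0.012 m).
It fails at once if a wedge is tipped more than 0.3 rad (angle between any of red, yellow, cream1, cream2's own z axis and vertical above 0.3 rad).
It fails at once if the cruet is shoved or knocked over (more than 20 mm) (distance of cruet from where it was at the start of the episode above 0.02 m).
It fails at once if the ramekin is shoved (more than 20 mm) (distance of ramekin from where it was at the start of the episode above 0.02 m).
It fails at once if the pepper jar is shoved or knocked over (more than 20 mm) (distance of pepper from where it was at the start of the episode above 0.02 m).
It also fails if it takes over 72 s, if anything falls off the work surface, if the arm or the gripper's body presses on something with over 40 N, if the wrist force passes 120 N, or if a joint passes its speed limit or range.

## Robot

A 7-joint arm with a two-finger parallel gripper is mounted at the origin on the work surface. World frame = base frame: x ahead of the robot, y to its left, z up, the work surface at z = 0. Lengths are in m, angles in rad, forces in N, time in s.
With the tool pointing down it reaches from about 0.425 to 0.875 m from the base axis. Payload 4.7 kg.
Tool frame: the origin (TCP) lies on the mounting face of the last link; the fingertips stand 182 mm ahead of it and the grasp point (between the pads) lies 164 mm ahead of it; z points along the fingers, y is the line along which they close (so a half turn about z gives the same grasp; the last joint's range is limited). The gripper opens to 87 mm and grips with 3 to 60 N. Pads are 19 mm wide; open, the fingers measure 117 mm over their backs; the gripper's body (75 mm by 190 mm) begins 51 mm behind the grasp point.
Start: joints at [-1.277, 0.321, -0.07, 1.45, 0.023, 1.371, -0.057], TCP at [0.18, 0.625, 0.405] pointing down, gripper open.
Joint ranges: [-2.86, 2.86], [-0.3, 2.09], [-1.38, 1.24], [0.06, 2.45], [-1.56, 4.7], [0.09, 2.05], [-2.69, 2.69]. Speed limits (rad/s): [2.57, 2.57, 3.14, 3.14, 3.14, 3.14, 3.14].

## Interface

Orientations are given as [roll, pitch, yaw] about the fixed x, y, z axes, in that order (R = Rz(yaw) Ry(pitch) Rx(roll)).
In Python, from workcell import bot, eyes gives the robot as it stands (bot), with the cameras (eyes).
- The arm moves only by the tool drive_effector, called as a command line: name --pt "numbers of a row" for each row, then --argument value for the rest. Schema: {"type":"object","properties":{"ticks":{"type":"array","items":{"type":"number"},"minItems":6,"maxItems":60},"jaw":{"type":"number"},"squeeze":{"type":"number"},"only":{"type":"string"},"quiet":{"type":"boolean"},"lines":{"type":"string"}},"required":["ticks"],"additionalProperties":false}. ticks is one flat list of numbers that holds 1 to 10 rows one after another, with no inner brackets; each row has 6 numbers: dx, dy, dz in m, then a rotation vector rx, ry, rz in rad; each row shifts and turns the commanded pose from where the row before left it, along the tool's axes as they then stand; what a row does not reach is not made up. A row lasts 1/10 s, in which the tool goes at most 0.05 m and 0.15 rad, less where a joint would pass 70% of its speed; a pose out of reach is approached as far as the arm can. jaw is the finger opening in m, set as the call begins (left out keeps the last). The fingers move at their own pace and stop on an object; squeeze is the grip in N (left out, the last holds). Time passes only in rows, so rows that do not move let the fingers close. The tool returns the time, the measured TCP pose, the force, the opening and the grip force at its end. only (a regular expression) keeps the lines of the reply that match it, lines (a string "A,B") keeps lines A to B, and quiet returns only ok. Input that does not fit is refused with a message, and nothing moves.
- bot.state(): the state, without advancing time (a new reading comes with each control period).
- eyes.capture(name): name is "side" or "top" or "wrist"; returns the picture (480x640x3 uint8, red, green, blue); there is no depth.
- eyes.camera_info(name): a dict with "camera_matrix" (3x3 intrinsics, pixels), "origin" and "rotation" of the camera in the world. Camera axes: x right, y down, z forward; pixel columns grow to the right and rows downward; lengths in m; the calibration is good to about 2 mm. A picture is of the moment at which its call begins: read the wrist's pose just before it. camera_info takes no time and is no camera call; for the wrist camera it gives the pose at the moment of the call.
- bot.sign_off(): hands the job in; it is judged then, once.
The state is a dict: "clock": time; "joint_positions": joint angles; "joint_velocities": joint speeds; "tau": joint torques, N m; "ee_pos": TCP position; "tcp_rot": TCP orientation; "wrist_force": force on the tool from outside, world axes, zero at the start; "moment": the same for the moment, N m; "grip_width": finger opening in m; "grasp_force": force on a finger pad.
Only numpy, scipy, OpenCV 4.12 (cv2) and the standard library are available. Lean on these libraries where they do the work, as an engineer would, in place of code of your own. Each camera call takes 0.05 s, during which the arm holds its last target. There are 200 camera calls.

## Working session

There is one attempt and no reset: what is moved stays moved. The work goes in short steps, Python scripts to look and compute and a tool call to move; the robot and the scene stay as the last step left them, time stands still between calls to the robot, and variables do not carry over. Pictures are saved under pics/ and viewed, at most 10 in all, crops included, and the job is handed in when it is done.

```bash
ls; mkdir -p pics; python3 - <<'E'
from workcell import bot, eyes
import cv2
for n in("top","side"):
    cv2.imwrite(f"pics/{n}0.png",eyes.capture(n)[:,:,::-1]); c=eyes.camera_info(n); print(n,c)
s=bot.state();print(s)
E
```

```text
pics
workcell.py
top {'camera_matrix': array([[474.45098677,   0.        , 313.36172577],
       [  0.        , 474.45098677, 235.33476448],
       [  0.        ,   0.        ,   1.        ]]), 'origin': array([ 0.39994479, -0.05776662,  1.17301018]), 'rotation': array([-3.00055833e+00, -1.37458313e-03, -1.56455103e+00])}
side {'camera_matrix': array([[439.11449488,   0.        , 317.61963821],
       [  0.        , 439.11449488, 237.26992601],
       [  0.        ,   0.        ,   1.        ]]), 'origin': array([0.09378313, 0.38704645, 0.65948292]), 'rotation': array([-2.34166757, -0.01014434, -2.35830812])}
{'clock': 0.1, 'joint_positions': array([-1.27688673,  0.32173316, -0.07007803,  1.45153253,  0.02258779,
        1.37081458, -0.05689712]), 'joint_velocities': array([-0.00081956, -0.00294646, -0.00084448, -0.0019053 ,  0.00158303,
       -0.00182569, -0.00130572]), 'tau': array([-1.19648107e-04, -4.92570305e+01, -4.05571070e-01, -3.13404608e+01,
       -6.39715721e-02,  3.94036411e-02,  6.84637507e-05]), 'ee_pos': array([0.17949379, 0.62453589, 0.40379106]), 'tcp_rot': array([-3.13989365e+00,  8.34959735e-05,  2.86180462e+00]), 'wrist_force': array([-0.09411099, -0.23397302,  0.74984936]), 'moment': array([ 0.00138899,  0.03018428, -0.01767227]), 'grasp_force': 0.0, 'grip_width': 0.08711402986725414}
```

View pics/top0.png

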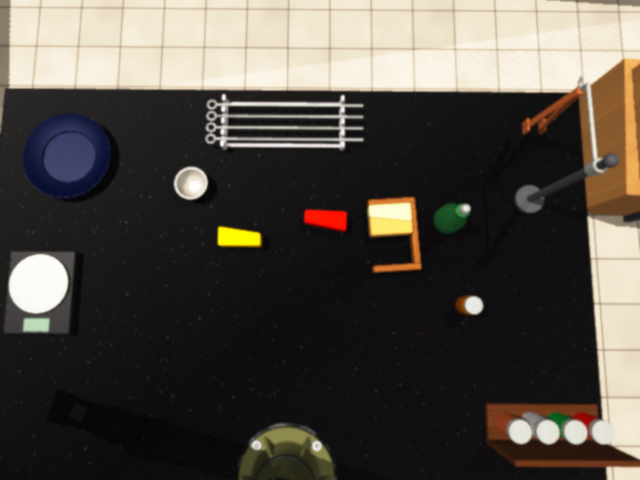

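View pics/side0.png

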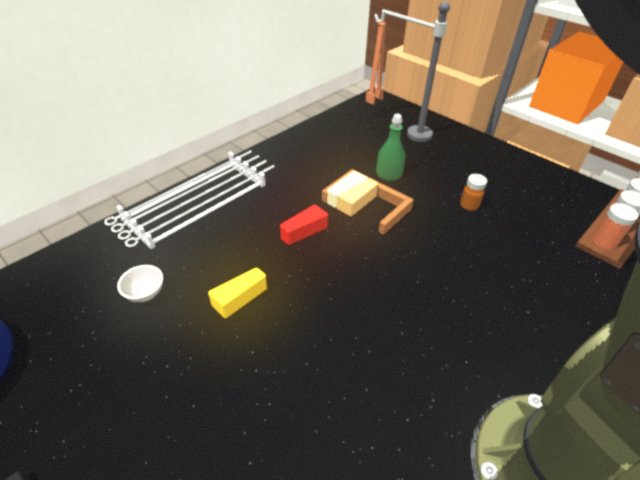

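The top view shows red at (326,219) with its wide end towards the frame. Yellow is at (240,237), and the frame spans about (368–420, 198–272) with its empty half at the bottom. The ramekin is at (191,183), the pepper jar at (470,305) and the cruet at (452,215). The side view shows the same layout.

```bash
cat > h.py <<'E'
import numpy as np, cv2
from scipy.spatial.transform import Rotation as R
from workcell import bot, eyes
def ray(n,uv,info=None):
    c=info or eyes.camera_info(n); uv=np.atleast_2d(uv).astype(float)
    d=np.c_[uv,np.ones(len(uv))]@np.linalg.inv(c["camera_matrix"]).T
    return np.array(c["origin"]), d@R.from_euler("xyz",c["rotation"]).as_matrix().T
def plane(n,uv,z,info=None):
    o,d=ray(n,uv,info); return o+d*((z-o[2])/d[:,2])[:,None]
def tri(o1,d1,o2,d2):
    t=np.linalg.lstsq(np.c_[d1,-d2],o2-o1,rcond=None)[0]
    a,b=o1+d1*t[0],o2+d2*t[1]; return (a+b)/2,np.linalg.norm(a-b)
H={"red":((0,150,60),(6,255,255)),"yellow":((26,150,60),(34,255,255)),"oak":((8,150,90),(17,255,255))}
def mask(im,c):
    m=cv2.inRange(cv2.cvtColor(im,cv2.COLOR_RGB2HSV),*H[c])
    return m
def blob(im,c,amin=100,roi=None):
    m=mask(im,c)
    if roi: z=np.zeros_like(m); a,b,e,f=roi; z[b:f,a:e]=m[b:f,a:e]; m=z
    cs=cv2.findContours(m,cv2.RETR_EXTERNAL,cv2.CHAIN_APPROX_NONE)[0]
    return max(cs,key=cv2.contourArea)
def quad(c):
    h=cv2.convexHull(c)
    return cv2.approxPolyN(h,4,ensure_convex=True)[0] if hasattr(cv2,"approxPolyN") else cv2.approxPolyDP(h,4,True)[:,0]
E
python3 - <<'E'
from h import *
np.set_printoptions(precision=4,suppress=True)
im=cv2.imread("pics/top0.png")[:,:,::-1].copy()
for c,roi,z in(("red",(280,190,360,240),.04),("yellow",(200,210,280,260),.04),("oak",(360,190,430,280),.03)):
    q=quad(blob(im,c,roi=roi)); print(c,q.tolist()); print(plane("top",q,z))
for n,p in(("ramekin",(191,183)),("pepper",(470,305)),("cruet",(450,217))): print(n,plane("top",[p],.04))
w=eyes.camera_info("wrist");s=bot.state();print(w)
T=R.from_euler("xyz",s["tcp_rot"]);C=R.from_euler("xyz",w["rotation"])
print("cam in tool",T.inv().apply(w["origin"]-s["ee_pos"]),(T.inv()*C).as_matrix())
E
```

```text
red [[348, 209], [346, 232], [303, 224], [303, 209]]
[[ 0.626  -0.1421  0.04  ]
 [ 0.5695 -0.1371  0.04  ]
 [ 0.5884 -0.0331  0.04  ]
 [ 0.6253 -0.0327  0.04  ]]
yellow [[259, 233], [259, 244], [217, 244], [217, 226]]
[[0.5657 0.0729 0.04  ]
 [0.5389 0.0723 0.04  ]
 [0.5383 0.1733 0.04  ]
 [0.5821 0.1748 0.04  ]]
oak [[422, 269], [373, 272], [368, 199], [415, 196]]
[[ 0.482  -0.3206  0.03  ]
 [ 0.474  -0.2024  0.03  ]
 [ 0.6534 -0.1922  0.03  ]
 [ 0.6617 -0.308   0.03  ]]
ramekin [[0.6884 0.2422 0.04  ]]
pepper [[ 0.3969 -0.4296  0.04  ]]
cruet [[ 0.6079 -0.3896  0.04  ]]
{'camera_matrix': array([[345.9967,   0.    , 318.7015],
       [  0.    , 345.9967, 239.1695],
       [  0.    ,   0.    ,   1.    ]]), 'origin': array([0.1057, 0.6464, 0.3835]), 'rotation': array([ 2.8553, -0.0001,  1.2914])}
cam in tool [0.077  0.0007 0.0202] [[ 0.0004 -0.9593 -0.2824]
 [ 1.     -0.0001  0.0019]
 [-0.0018 -0.2824  0.9593]]
```

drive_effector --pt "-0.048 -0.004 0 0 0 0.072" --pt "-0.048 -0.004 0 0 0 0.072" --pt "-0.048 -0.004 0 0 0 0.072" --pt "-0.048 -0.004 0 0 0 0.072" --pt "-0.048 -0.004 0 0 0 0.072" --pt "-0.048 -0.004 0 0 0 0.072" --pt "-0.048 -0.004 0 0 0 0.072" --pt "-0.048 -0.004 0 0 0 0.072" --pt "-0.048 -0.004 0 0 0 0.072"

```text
refused: ticks[0]: [-0.048, -0.004, 0, 0, 0, 0.072] is not of type 'number' (schema: type "number"). Nothing was moved.
```

I used the wrong layout. The manual says one flat list, 6 numbers to a row, no inner brackets; once more.

drive_effector --ticks '[-0.048, -0.004, 0, 0, 0, 0.072, -0.048, -0.004, 0, 0, 0, 0.072, -0.048, -0.004, 0, 0, 0, 0.072, -0.048, -0.004, 0, 0, 0, 0.072, -0.048, -0.004, 0, 0, 0, 0.072, -0.048, -0.004, 0, 0, 0, 0.072, -0.048, -0.004, 0, 0, 0, 0.072, -0.048, -0.004, 0, 0, 0, 0.072, -0.048, -0.004, 0, 0, 0, 0.072]'

```text
clock: 1.0
ee_pos: [0.5196, 0.365, 0.4042]
tcp_rot: [-3.141, 0.0, 2.211]
wrist_force: [0.7, 0.6, 0.1]
grip_width: 0.087
grasp_force: 0.0
```

drive_effector --ticks '[-0.048, -0.004, 0, 0, 0, 0.072, -0.048, -0.004, 0, 0, 0, 0.072, -0.048, -0.004, 0, 0, 0, 0.072, -0.048, -0.004, 0, 0, 0, 0.072, -0.048, -0.004, 0, 0, 0, 0.072, -0.048, -0.004, 0, 0, 0, 0.072, -0.048, -0.004, 0, 0, 0, 0.072, 0, 0, 0, 0, 0, 0]'

```text
clock: 1.8
ee_pos: [0.6312, 0.0422, 0.4048]
tcp_rot: [-3.141, 0.006, 1.695]
wrist_force: [-0.6, -0.5, -0.2]
grip_width: 0.0872
grasp_force: 0.0
```

```bash
python3 - <<'E'
from h import *
im=eyes.capture("wrist");cv2.imwrite("pics/w1.png",im[:,:,::-1])
import json;w=eyes.camera_info("wrist");np.savez("pics/w1.npz",**w);print(w["origin"])
E
```

```text
[0.62181608 0.12427281 0.38425568]
```

View pics/w1.png

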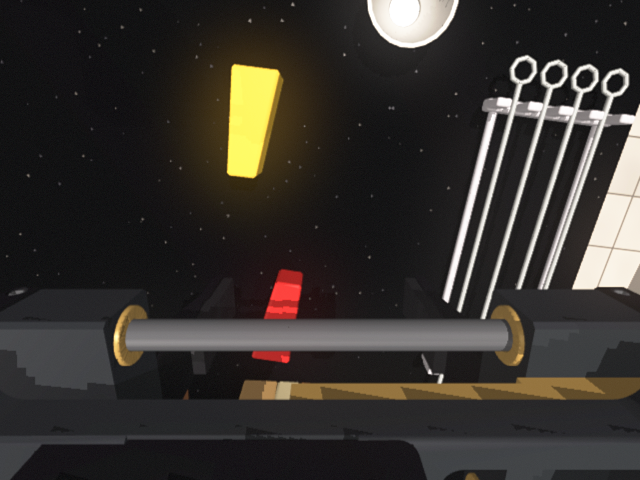

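The wrist view shows yellow complete at (253,122), with its narrow end at (243,175) facing the frame. The gripper hides rows below about 270, so I need to move the camera over the frame.

drive_effector --ticks '[-0.04, -0.014, 0, 0, 0, 0.01, -0.04, -0.014, 0, 0, 0, 0.01, -0.04, -0.014, 0, 0, 0, 0.01, -0.04, -0.014, 0, 0, 0, 0.01, 0, 0, 0, 0, 0, 0, 0, 0, 0, 0, 0, 0]'

```text
clock: 2.45
ee_pos: [0.595, -0.1131, 0.4046]
tcp_rot: [-3.142, -0.001, 1.669]
wrist_force: [0.1, 0.4, 0.6]
grip_width: 0.087
grasp_force: 0.0
```

```bash
python3 - <<'E'
from h import *
w=eyes.camera_info("wrist");im=eyes.capture("wrist");cv2.imwrite("pics/w2.png",im[:,:,::-1]);np.savez("pics/w2.npz",**w)
E
```

drive_effector --ticks '[-0.04, -0.014, 0, 0, 0, 0.01, -0.04, -0.014, 0, 0, 0, 0.01, -0.04, -0.014, 0, 0, 0, 0.01, 0, 0, 0, 0, 0, 0, 0, 0, 0, 0, 0, 0]'

```text
clock: 3.0
ee_pos: [0.5646, -0.2353, 0.4044]
tcp_rot: [3.142, -0.001, 1.641]
wrist_force: [1.0, 0.6, -0.7]
grip_width: 0.0874
grasp_force: 0.0
```

```bash
python3 - <<'E'
from h import *
w=eyes.camera_info("wrist");im=eyes.capture("wrist");cv2.imwrite("pics/w3.png",im[:,:,::-1]);np.savez("pics/w3.npz",**w)
a=[cv2.resize(cv2.imread(f"pics/w{i}.png")[:300],None,fx=1,fy=1) for i in(2,3)]
cv2.imwrite("pics/w23.png",np.vstack(a))
E
```

```text
(no output)
```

View pics/w23.png

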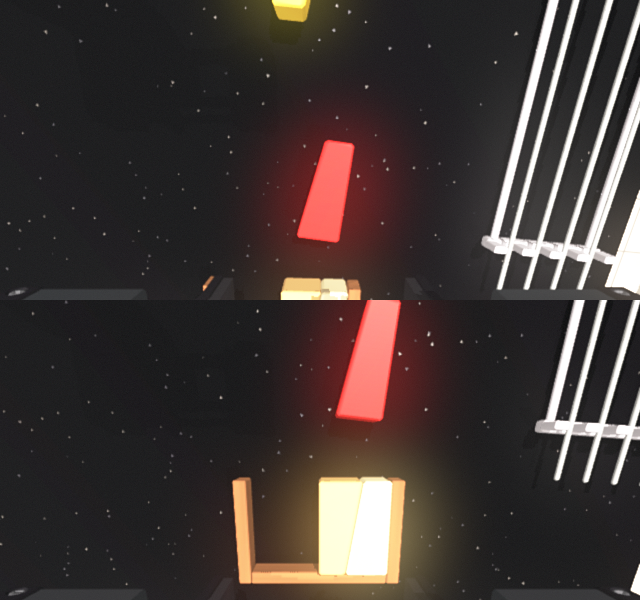

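The upper half of the picture (w2) shows red in full at about (326,190). The lower half (w3) shows the frame: left arm tip at (242,180), back wall at row 273 and the pale wedges in the right half. Now I'll measure these.

```bash
python3 - <<'E'
from h import *
np.set_printoptions(precision=4,suppress=True)
I={i:dict(np.load(f"pics/w{i}.npz")) for i in(1,2,3)}
M={i:cv2.imread(f"pics/w{i}.png")[:,:,::-1].copy() for i in(1,2,3)}
def pr(n,q,z,info): 
    P=plane("wrist",q,z,info)[:,:2]; print(n,q.tolist(),P.tolist() if 0 else ""); print(P, "sides",np.linalg.norm(P-np.roll(P,-1,0),axis=1))
    return P
r2=quad(blob(M[2],"red",roi=(250,120,400,260)));pr("red w2",r2,.04,I[2])
r3=quad(blob(M[3],"red",roi=(300,0,450,140)));pr("red w3",r3,.04,I[3])
y1=quad(blob(M[1],"yellow",roi=(200,40,300,200)));pr("yel w1",y1,.04,I[1])
m=mask(M[3],"oak");m[:150]=0;m[287:]=0;m[:,:220]=0;m[:,420:]=0
cs=[c for c in cv2.findContours(m,cv2.RETR_EXTERNAL,cv2.CHAIN_APPROX_NONE)[0] if cv2.contourArea(c)>30]
f=quad(np.vstack(cs));print("frame",f.tolist());print("z.03");print(plane("wrist",f,.03,I[3]));print("z0");print(plane("wrist",f,0,I[3]))
# heights: lowest (wide end) corners of red in w2,w3
k=lambda q:q[np.argsort(q[:,1])[-2:]][np.argsort(q[np.argsort(q[:,1])[-2:]][:,0])]
for a,b in zip(k(r2),k(r3)):
    o1,d1=ray("w",a,I[2]);o2,d2=ray("w",b,I[3]);print("tri red",tri(o1,d1[0],o2,d2[0]))
top=cv2.imread("pics/top0.png")[:,:,::-1].copy()
yt=quad(blob(top,"yellow",roi=(200,210,280,260)))
for a,b in zip(y1[np.argsort(y1@[0,1])],[None]*4): pass
def cen(c): return c.mean(0)
o1,d1=ray("w",cen(y1),I[1]);o2,d2=ray("top",cen(yt));print("tri yellow",tri(o1,d1[0],o2,d2[0]))
# frame height: back-left outer corner w3 vs top (422,269)
for a,b in(((240,282),(422,269)),((400,283),(415,197))):
    o1,d1=ray("w",a,I[3]);o2,d2=ray("top",b);print("tri frame",a,tri(o1,d1[0],o2,d2[0]))
E
```

```text
red w2 [[377, 232], [302, 269], [278, 204], [333, 66]] 
[[ 0.6573 -0.1217]
 [ 0.5839 -0.1699]
 [ 0.5539 -0.1026]
 [ 0.5951  0.0284]] sides [0.0879 0.0737 0.1374 0.1625]
red w3 [[400, 0], [437, 137], [314, 132], [330, 0]] 
[[ 0.6221 -0.0382]
 [ 0.6727 -0.1482]
 [ 0.5553 -0.1519]
 [ 0.5618 -0.0424]] sides [0.1212 0.1175 0.1097 0.0604]
yel w1 [[279, 70], [255, 177], [227, 174], [232, 64]] 
[[0.5785 0.1774]
 [0.5645 0.0787]
 [0.537  0.078 ]
 [0.536  0.1768]] sides [0.0997 0.0275 0.0988 0.0425]Traceback (most recent call last):
  File "<stdin>", line 13, in <module>
    return _nx.concatenate(arrs, 0, dtype=dtype, casting=casting)
           ~~~~~~~~~~~~~~~^^^^^^^^^^^^^^^^^^^^^^^^^^^^^^^^^^^^^^^
ValueError: need at least one array to concatenate
```

```bash
sed -i 's/"red":((0,150,60)/"red":((0,120,150)/; s/"yellow":((26,150,60)/"yellow":((24,120,140)/' h.py; python3 - <<'E'
from h import *
np.set_printoptions(precision=4,suppress=True)
I={i:dict(np.load(f"pics/w{i}.npz")) for i in(1,2,3)}
M={i:cv2.imread(f"pics/w{i}.png")[:,:,::-1].copy() for i in(1,2,3)}
def pr(n,q,z,info): 
    P=plane("wrist",q,z,info)[:,:2]; print(n,q.tolist()); print(P, "sides",np.linalg.norm(P-np.roll(P,-1,0),axis=1))
r2=quad(blob(M[2],"red",roi=(250,120,400,260)));pr("red w2",r2,.04,I[2])
r3=quad(blob(M[3],"red",roi=(300,0,450,140)));pr("red w3",r3,.04,I[3])
y1=quad(blob(M[1],"yellow",roi=(200,40,300,200)));pr("yel w1",y1,.04,I[1])
hsv=cv2.cvtColor(M[3],cv2.COLOR_RGB2HSV)
print("oak hsv",hsv[230,241],hsv[273,290],hsv[230,397], hsv[230,248])
for vt in(110,):
    m=cv2.inRange(M[3],(vt,40,0),(255,255,255));m[:150]=0;m[287:]=0;m[:,:220]=0;m[:,420:]=0
    c=max(cv2.findContours(m,cv2.RETR_EXTERNAL,cv2.CHAIN_APPROX_NONE)[0],key=cv2.contourArea)
    f=quad(c);print("frame",f.tolist());print("z.03");print(plane("wrist",f,.03,I[3]));print("z0");print(plane("wrist",f,0,I[3]))
    cols=np.where(m[230])[0]; print("runs row230",[ (g[0],g[-1]) for g in np.split(cols,np.where(np.diff(cols)>1)[0]+1)])
    rows=np.where(m[:,300])[0];print("col300",rows.min(),rows.max())
def k(q): q=q[np.argsort(q[:,1])[-2:]]; return q[np.argsort(q[:,0])]
for a,b in zip(k(r2),k(r3)):
    o1,d1=ray("w",a,I[2]);o2,d2=ray("w",b,I[3]);print("tri red",tri(o1,d1[0],o2,d2[0]))
top=cv2.imread("pics/top0.png")[:,:,::-1].copy()
yt=quad(blob(top,"yellow",roi=(200,210,280,260)))
o1,d1=ray("w",y1.mean(0),I[1]);o2,d2=ray("top",yt.mean(0));print("tri yellow",tri(o1,d1[0],o2,d2[0]))
for a,b in(((240,282),(422,269)),((400,283),(415,197))):
    o1,d1=ray("w",a,I[3]);o2,d2=ray("top",b);print("tri frame",a,tri(o1,d1[0],o2,d2[0]))
E
```

```text
red w2 [[355, 143], [338, 243], [295, 237], [324, 139]]
[[ 0.6235 -0.0362]
 [ 0.6187 -0.1374]
 [ 0.5736 -0.1354]
 [ 0.5935 -0.0355]] sides [0.1013 0.0451 0.1018 0.03  ]
red w3 [[401, 0], [382, 123], [334, 117], [366, 0]]
[[ 0.6229 -0.0381]
 [ 0.6188 -0.1393]
 [ 0.5732 -0.1372]
 [ 0.5928 -0.0402]] sides [0.1013 0.0457 0.0989 0.0302]
yel w1 [[279, 70], [255, 178], [227, 173], [231, 64]]
[[0.5785 0.1774]
 [0.5646 0.0777]
 [0.5369 0.079 ]
 [0.5351 0.1767]] sides [0.1007 0.0277 0.0977 0.0434]
oak hsv [ 16 130 252] [ 18 124 255] [ 19 116 253] [ 12 149 199]
frame [[419, 289], [239, 283], [231, 178], [403, 167]]
z.03
[[ 0.6829 -0.3102  0.03  ]
 [ 0.483  -0.317   0.03  ]
 [ 0.4742 -0.2022  0.03  ]
 [ 0.6467 -0.179   0.03  ]]
z0
[[ 0.6933 -0.3231  0.    ]
 [ 0.4764 -0.3306  0.    ]
 [ 0.4669 -0.206   0.    ]
 [ 0.654  -0.1809  0.    ]]
runs row230 [(np.int64(236), np.int64(252)), (np.int64(306), np.int64(410))]
col300 253 283
tri red (array([ 0.5734, -0.1369,  0.0347]), np.float64(6.326485966880782e-05))
tri red (array([ 0.6194, -0.139 ,  0.0349]), np.float64(0.0005592082581722361))
tri yellow (array([0.5547, 0.1258, 0.0349]), np.float64(0.008815423508948305))
tri frame (240, 282) (array([ 0.4821, -0.3224,  0.0176]), np.float64(0.002550355484348307))
tri frame (400, 283) (array([ 0.6638, -0.3109,  0.0152]), np.float64(0.0025359733613430167))
```

```bash
python3 - <<'E'
from h import *
np.set_printoptions(precision=4,suppress=True)
I3=dict(np.load("pics/w3.npz"));im=cv2.imread("pics/w3.png")
a=cv2.resize(im[160:290,220:430],None,fx=3.8,fy=3.8,interpolation=cv2.INTER_CUBIC);cv2.imwrite("pics/crop3.png",a)
g=im.astype(int)
for r in(190,210,230,250): 
    d=np.abs(np.diff(g[r,225:420],axis=0)).sum(1); e=np.where(d>60)[0]+225
    print(r,e.tolist())
E
```

```text
190 [231, 232, 233, 245, 246, 250, 251, 317, 318, 361, 391, 403, 404]
210 [233, 234, 246, 247, 251, 252, 317, 318, 357, 390, 402, 403]
230 [234, 235, 236, 247, 248, 252, 253, 317, 318, 388, 389, 400, 401, 402]
250 [235, 236, 248, 249, 254, 317, 318, 387, 388, 399, 400]
```

View pics/crop3.png

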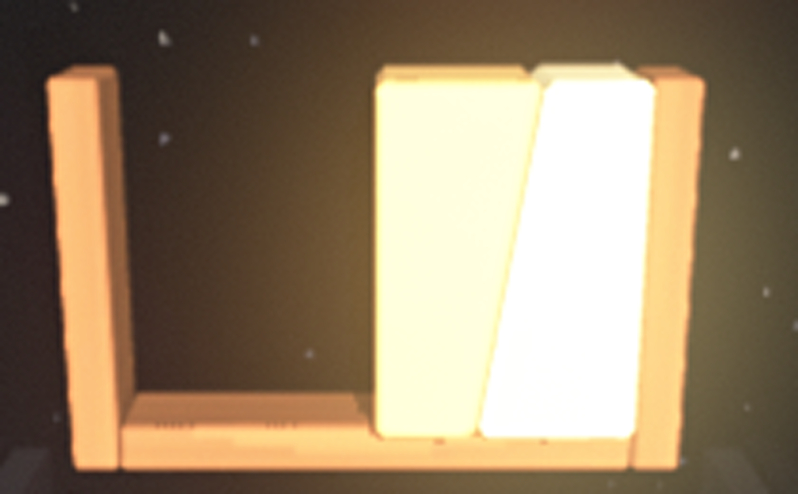

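The crop shows the wall-top corners at about (232,181), (405,182), (239.5,283) and (399,283). The tan wedge's straight side is at column 317.5, and the pale wedges are flush with the arm tips.

```bash
cat >> h.py <<'E'
def fit(L,W):  # rigid 2D fit: local L -> world W
    L,W=np.array(L),np.array(W);l,w=L.mean(0),W.mean(0)
    A,B=L-l,W-w; t=np.arctan2((A[:,0]*B[:,1]-A[:,1]*B[:,0]).sum(),(A*B).sum())
    c,s=np.cos(t),np.sin(t); Rm=np.array([[c,-s],[s,c]]); return w-Rm@l,t,np.linalg.norm(A@Rm.T-B,axis=1)
E
python3 - <<'E'
from h import *
np.set_printoptions(precision=4,suppress=True)
I=dict(np.load("pics/w3.npz"))
P=plane("w",[(232.4,181),(405.3,181.8),(239.5,283),(399,283)],.03,I)[:,:2]
print(P)
L=[(-.0885,.05),(.0885,.05),(-.0885,-.064),(.0885,-.064)]
b,t,r=fit(L,P);print("bay",b,t,r)
T=np.array([(.474,-.2024),(.6534,-.1922),(.482,-.3206),(.6617,-.308)]);print("top",fit(L,T))
c,s=np.cos(t),np.sin(t)
q=plane("w",[(317.5,190),(317.5,210),(317.5,230),(317.5,250)],.04,I)[:,:2]-b
print("cream2 straight side in bay",q@np.array([[c,-s],[s,c]]))
W=[(.018,.05),(.018,-.05),(-.026,-.05),(-.010,.05)]
R2=[(.6235,-.0362),(.6187,-.1374),(.5736,-.1354),(.5935,-.0355)]
Y=[(.5369,.079),(.5351,.1767),(.5785,.1774),(.5646,.0777)]
for n,Q in(("red",R2),("yellow",Y)):
    o,a,r=fit(W,Q);d=o-b;print(n,o,a,r,"in bay",[c*d[0]+s*d[1],-s*d[0]+c*d[1]],a-t)
E
```

```text
[[ 0.4756 -0.2051]
 [ 0.6511 -0.1935]
 [ 0.4835 -0.317 ]
 [ 0.6597 -0.3046]]
bay [ 0.567  -0.2481] 0.06993084088425723 [0.0008 0.0017 0.0012 0.0012]
top (array([ 0.5673, -0.2488]), np.float64(0.06522224699558427), array([0.0029, 0.0014, 0.0025, 0.0022]))
cream2 straight side in bay [[-0.0016  0.0416]
 [-0.0016  0.0213]
 [-0.0016  0.0004]
 [-0.0017 -0.0212]]
red [ 0.6023 -0.0861] -0.0418569148486679 [0.0013 0.0007 0.0008 0.001 ] in bay [np.float64(0.04657108719355358), np.float64(0.15909099474645066)] -0.11178775573292513
yellow [0.5538 0.1277] -3.1254498414107403 [0.0016 0.0007 0.0009 0.0002] in bay [np.float64(0.013080528965675558), np.float64(0.37578574695467815)] -3.1953806822949975
```

drive_effector --ticks '[0.036, 0.011, 0, 0, 0, 0, 0.036, 0.011, 0, 0, 0, 0, 0.036, 0.011, 0, 0, 0, 0, 0.036, 0.011, 0, 0, 0, 0, 0.036, 0.011, 0, 0, 0, 0, 0, 0, 0.04, 0, 0, 0.028, 0, 0, 0.04, 0, 0, 0.028, 0, 0, 0.04, 0, 0, 0.028, 0, 0, 0.03, 0, 0, 0.028, 0, 0, 0, 0, 0, 0]'

```text
clock: 4.05
ee_pos: [0.6046, -0.0491, 0.2498]
tcp_rot: [-3.132, -0.001, 1.533]
wrist_force: [-0.1, 0.7, 0.3]
grip_width: 0.0874
grasp_force: 0.0
```

drive_effector --ticks '[0, 0, 0, 0, 0, 0]'

```text
clock: 4.15
ee_pos: [0.6069, -0.0508, 0.255]
tcp_rot: [-3.141, -0.001, 1.532]
wrist_force: [0.2, 0.5, -0.1]
grip_width: 0.087
grasp_force: 0.0
```

drive_effector --ticks '[0, 0, 0.033, 0, 0, 0, 0, 0, 0.032, 0, 0, 0, 0, 0, 0, 0, 0, 0]'

```text
clock: 4.45
ee_pos: [0.6057, -0.0518, 0.1882]
tcp_rot: [-3.138, -0.001, 1.53]
wrist_force: [-1.5, -0.2, -0.3]
grip_width: 0.0868
grasp_force: 0.0
```

drive_effector --ticks '[0, 0, 0, 0, 0, 0, 0, 0, 0, 0, 0, 0, 0, 0, 0, 0, 0, 0, 0, 0, 0, 0, 0, 0, 0, 0, 0, 0, 0, 0, 0, 0, 0, 0, 0, 0]' --jaw 0 --squeeze 8

```text
clock: 5.05
ee_pos: [0.6065, -0.0532, 0.1901]
tcp_rot: [3.141, -0.0, 1.528]
wrist_force: [-1.1, -0.7, -0.0]
grip_width: 0.0468
grasp_force: 0.0
```

drive_effector --ticks '[0, 0, 0, 0, 0, 0, 0, 0, 0, 0, 0, 0, 0, 0, 0, 0, 0, 0, 0, 0, 0, 0, 0, 0, 0, 0, 0, 0, 0, 0]'

```text
clock: 5.55
ee_pos: [0.6064, -0.0531, 0.1897]
tcp_rot: [-3.141, -0.0, 1.528]
wrist_force: [-1.2, 0.3, 0.0]
grip_width: 0.0318
grasp_force: 7.7
```

drive_effector --ticks '[-0.011, -0.013, 0, 0, 0, 0, -0.011, -0.013, 0, 0, 0, 0, -0.011, -0.013, 0, 0, 0, 0, -0.011, -0.013, 0, 0, 0, 0, -0.011, -0.013, 0, 0, 0, 0, 0, 0, 0, 0, 0, -0.04, 0, 0, 0, 0, 0, -0.04, 0, 0, 0, 0, 0, -0.03, 0, 0, 0, 0, 0, 0, 0, 0, 0, 0, 0, 0]'

```text
clock: 6.55
ee_pos: [0.539, -0.1056, 0.1897]
tcp_rot: [-3.141, 0.0, 1.637]
wrist_force: [0.1, -0.1, -0.2]
grip_width: 0.0313
grasp_force: 7.9
```

```bash
python3 - <<'E'
from h import *
im=[eyes.capture(n)[:,:,::-1] for n in("top","wrist")]
cv2.imwrite("pics/top4.png",im[0]);cv2.imwrite("pics/w4.png",im[1])
a=cv2.resize(im[0][170:300,200:440],(800,433),interpolation=cv2.INTER_CUBIC);cv2.imwrite("pics/v4.png",a)
t=im[0][:,:,::-1].copy();r=blob(t,"red",roi=(280,190,420,280))
q=quad(r);print(q.tolist());print(plane("top",q,.04)[:,:2])
E
```

```text
[[367, 236], [367, 252], [359, 252], [365, 236]]
[[ 0.56002548 -0.18769677]
 [ 0.52123841 -0.18732256]
 [ 0.52111566 -0.16811718]
 [ 0.55999442 -0.18287235]]
```

View pics/v4.png

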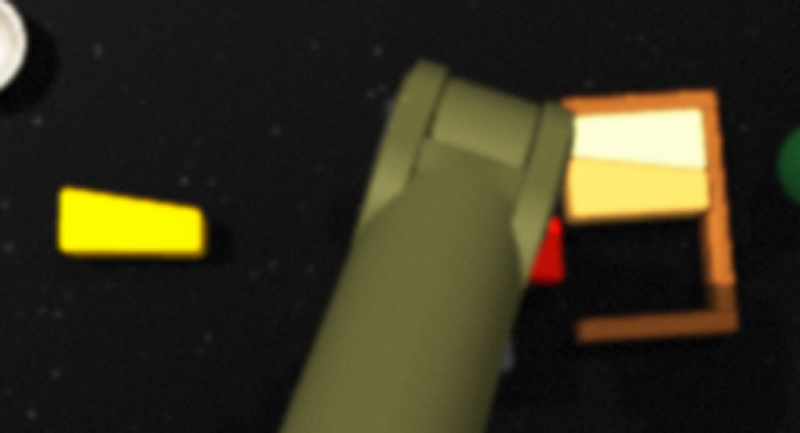

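Red's leading end lies before the empty half at about (367, 235–255) in the top view, with yellow untouched. The straight side is only about 1 mm clear of the tan wedge, so I'll shift 4 mm to -x and then insert.

drive_effector --ticks '[0, -0.004, 0, 0, 0, 0, -0.01, 0, 0, 0, 0, 0, -0.013, 0, 0, 0, 0, 0, -0.013, 0, 0, 0, 0, 0, -0.013, 0, 0, 0, 0, 0, -0.013, 0, 0, 0, 0, 0, -0.013, 0, 0, 0, 0, 0, 0, 0, 0, 0, 0, 0, 0, 0, 0, 0, 0, 0]'

```text
clock: 7.55
ee_pos: [0.5401, -0.1811, 0.1897]
tcp_rot: [-3.141, 0.0, 1.637]
wrist_force: [-0.5, -1.1, -0.3]
grip_width: 0.0316
grasp_force: 7.8
```

drive_effector --ticks '[0, 0, 0, 0, 0, 0, 0, 0, 0, 0, 0, 0, 0.0, 0, 0, 0, 0, 0, 0, 0, 0, 0, 0, 0]' --jaw 0.06

```text
clock: 7.95
ee_pos: [0.5404, -0.1799, 0.1899]
tcp_rot: [3.141, -0.0, 1.639]
wrist_force: [0.8, -0.1, 0.6]
grip_width: 0.0551
grasp_force: 0.0
```

```bash
python3 - <<'E'
from h import *
w=eyes.camera_info("wrist");im=eyes.capture("wrist")[:,:,::-1];cv2.imwrite("pics/w5.png",im);np.savez("pics/w5.npz",**w)
E
```

drive_effector --ticks '[0.02, 0, 0, 0, 0, 0, 0.022, 0.002, 0, 0, 0, 0, 0, 0, 0, 0, 0, 0, 0, 0, 0, 0, 0, 0]'

```text
clock: 8.4
ee_pos: [0.5395, -0.1381, 0.1899]
tcp_rot: [3.141, 0.0, 1.639]
wrist_force: [0.3, 0.0, 0.4]
grip_width: 0.0603
grasp_force: 0.0
```

drive_effector --ticks '[0, 0, 0, 0, 0, 0, 0, 0, 0, 0, 0, 0, 0, 0, 0, 0, 0, 0, 0, 0, 0, 0, 0, 0, 0, 0, 0, 0, 0, 0, 0, 0, 0, 0, 0, 0, 0, 0, 0, 0, 0, 0, 0, 0, 0, 0, 0, 0, 0, 0, 0, 0, 0, 0]' --jaw 0 --squeeze 10

```text
clock: 9.3
ee_pos: [0.5394, -0.1383, 0.1898]
tcp_rot: [3.142, -0.0, 1.638]
wrist_force: [-0.5, -0.4, 0.1]
grip_width: 0.0021
grasp_force: 0.0
```

drive_effector --ticks '[-0.011, 0, 0, 0, 0, 0, -0.012, 0, 0, 0, 0, 0, -0.012, 0, 0, 0, 0, 0, -0.006, 0, 0, 0, 0, 0, 0, 0, 0, 0, 0, 0]'

```text
clock: 9.8
ee_pos: [0.5419, -0.1812, 0.1898]
tcp_rot: [3.141, 0.001, 1.635]
wrist_force: [0.7, 0.4, 1.0]
grip_width: 0.0003
grasp_force: 0.0
```

drive_effector --ticks '[-0.003, 0, 0, 0, 0, 0, -0.003, 0, 0, 0, 0, 0, 0, 0, 0, 0, 0, 0]'

```text
clock: 10.1
ee_pos: [0.5425, -0.1853, 0.1897]
tcp_rot: [-3.142, 0.0, 1.638]
wrist_force: [0.1, 0.2, 1.1]
grip_width: 0.0006
grasp_force: 0.0
```

drive_effector --ticks '[-0.002, 0, 0, 0, 0, 0, -0.002, 0, 0, 0, 0, 0]'

```text
clock: 10.3
ee_pos: [0.5429, -0.1889, 0.1897]
tcp_rot: [3.142, -0.0, 1.639]
wrist_force: [0.4, 1.1, -0.1]
grip_width: 0.0002
grasp_force: 0.6
```

```bash
python3 - <<'E'
from h import *
w=eyes.camera_info("wrist");im=eyes.capture("wrist")[:,:,::-1];cv2.imwrite("pics/w6.png",im)
t=eyes.capture("top")[:,:,::-1];cv2.imwrite("pics/top6.png",t)
cv2.imwrite("pics/v6.png",np.vstack([cv2.resize(t[180:290,340:440],(600,0) if 0 else (540,594),interpolation=3)]))
s=bot.state();print(s["ee_pos"],s["wrist_force"])
E
```

```text
[ 0.5427851  -0.18943395  0.18973684] [-0.58980862  0.46135445 -0.0721846 ]
```

View pics/v6.png

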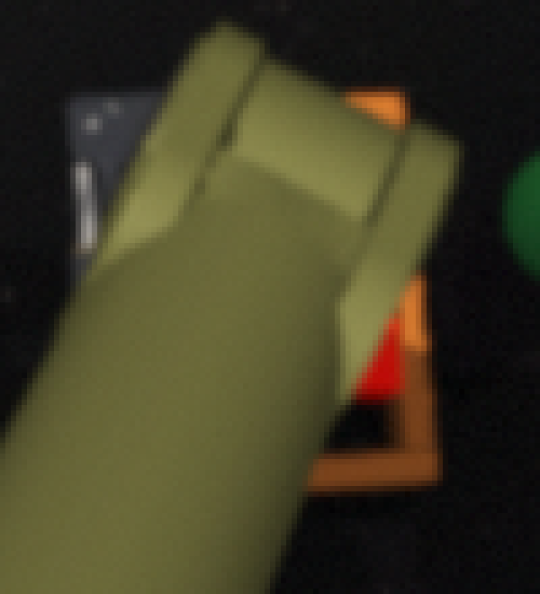

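Red shows in the rear of the empty half with its inner end at the back wall. I'll press a little further to confirm it is seated.

drive_effector --ticks '[-0.001, 0, 0, 0, 0, 0, -0.001, 0, 0, 0, 0, 0, -0.001, 0, 0, 0, 0, 0]'

```text
clock: 10.7
ee_pos: [0.5431, -0.1902, 0.1897]
tcp_rot: [-3.14, -0.004, 1.639]
wrist_force: [-2.6, 8.8, 5.5]
grip_width: 0.0006
grasp_force: 4.3
```

drive_effector --ticks '[-0.001, 0, 0, 0, 0, 0, -0.001, 0, 0, 0, 0, 0, 0, 0, 0, 0, 0, 0]'

```text
clock: 11.0
ee_pos: [0.5432, -0.1906, 0.1897]
tcp_rot: [-3.14, -0.007, 1.64]
wrist_force: [-3.3, 10.1, 7.4]
grip_width: 0.0005
grasp_force: 5.4
```

drive_effector --ticks '[0.02, 0, 0, 0, 0, 0, 0.02, 0, -0.03, 0, 0, 0, 0.02, 0, -0.03, 0, 0, 0]'

```text
clock: 11.3
ee_pos: [0.5385, -0.1344, 0.2497]
tcp_rot: [-3.14, 0.001, 1.637]
wrist_force: [0.9, 0.7, 1.5]
grip_width: 0.0007
grasp_force: 0.0
```

drive_effector --ticks '[0.042, 0.0053, 0, 0, 0, 0.008, 0.042, 0.0053, 0, 0, 0, 0.008, 0.042, 0.0053, 0, 0, 0, 0.008, 0.042, 0.0053, 0, 0, 0, 0.008, 0.042, 0.0053, 0, 0, 0, 0.008, 0.042, 0.0053, 0, 0, 0, 0.008, 0.042, 0.0053, 0, 0, 0, 0.005, 0, 0, 0, 0, 0, 0, 0, 0, 0, 0, 0, 0, 0, 0, 0, 0, 0, 0]' --jaw 0.087

```text
clock: 12.3
ee_pos: [0.5638, 0.1591, 0.2497]
tcp_rot: [3.141, 0.001, 1.583]
wrist_force: [0.6, -0.3, 0.2]
grip_width: 0.0725
grasp_force: 0.0
```

```bash
python3 - <<'E'
from h import *
t=eyes.capture("top")[:,:,::-1];cv2.imwrite("pics/top7.png",t)
cv2.imwrite("pics/v7.png",cv2.resize(t[180:290,200:440],(792,363),interpolation=3))
E
```

```text
(no output)
```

View pics/v7.png

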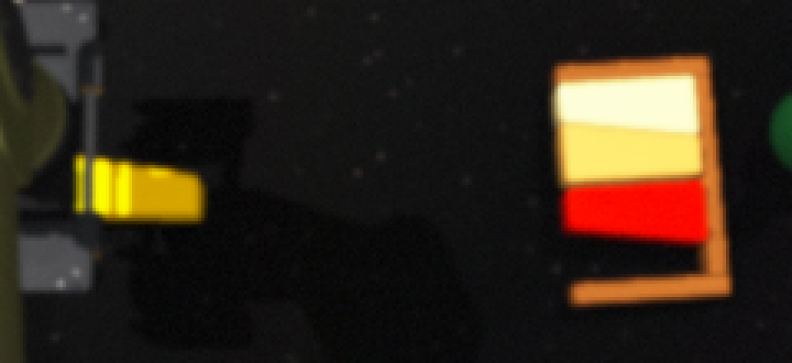

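Red is home and flush against the tan wedge, and the pale wedges haven't moved. Next I'll grip yellow at its wide end.

drive_effector --ticks '[0.004, -0.008, 0, 0, 0, 0, 0, 0, 0.03, 0, 0, 0, 0, 0, 0.03, 0, 0, 0, 0, 0, 0, 0, 0, 0]'

```text
clock: 12.75
ee_pos: [0.5529, 0.1636, 0.1862]
tcp_rot: [-3.134, 0.003, 1.584]
wrist_force: [-0.3, -1.0, 0.1]
grip_width: 0.0868
grasp_force: 0.0
```

drive_effector --ticks '[0, 0, 0, 0, 0, 0, 0, 0, 0, 0, 0, 0, 0, 0, 0, 0, 0, 0, 0, 0, 0, 0, 0, 0, 0, 0, 0, 0, 0, 0, 0, 0, 0, 0, 0, 0, 0, 0, 0, 0, 0, 0, 0, 0, 0, 0, 0, 0, 0, 0, 0, 0, 0, 0]' --jaw 0 --squeeze 8

```text
clock: 13.65
ee_pos: [0.5557, 0.165, 0.1901]
tcp_rot: [3.141, -0.0, 1.585]
wrist_force: [1.2, 0.5, 2.5]
grip_width: 0.043
grasp_force: 8.0
```

drive_effector --ticks '[-0.015, -0.003, 0, 0, 0, 0, -0.028, -0.0056, 0, 0, 0, 0, -0.028, -0.0057, 0, 0, 0, 0, -0.028, -0.0057, 0, 0, 0, 0, -0.028, -0.0057, 0, 0, 0, 0, -0.028, -0.0057, 0, 0, 0, 0, -0.028, -0.0057, 0, 0, 0, 0, -0.028, -0.0057, 0, 0, 0, 0, -0.028, -0.0057, 0, 0, 0, 0, -0.015, -0.003, 0, 0, 0, 0]'

```text
clock: 14.65
ee_pos: [0.5064, -0.0929, 0.19]
tcp_rot: [3.141, -0.0, 1.582]
wrist_force: [1.6, 2.8, 2.2]
grip_width: 0.043
grasp_force: 8.0
```

drive_effector --ticks '[-0.01, -0.002, 0, 0, 0, -0.027, 0, 0, 0, 0, 0, -0.027, 0, 0, 0, 0, 0, 0, 0, 0, 0, 0, 0, 0]'

```text
clock: 15.05
ee_pos: [0.5055, -0.1009, 0.19]
tcp_rot: [3.141, 0.001, 1.638]
wrist_force: [-1.1, -4.6, 4.8]
grip_width: 0.0433
grasp_force: 8.0
```

```bash
python3 - <<'E'
from h import *
t=eyes.capture("top")[:,:,::-1];cv2.imwrite("pics/top8.png",t)
s=eyes.capture("side")[:,:,::-1];cv2.imwrite("pics/side8.png",s)
cv2.imwrite("pics/v8.png",np.hstack([cv2.resize(t[180:300,320:440],(400,400),interpolation=3),cv2.resize(s[130:280,250:430],(400,400),interpolation=3)]))
E
```

```text
(no output)
```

View pics/v8.png

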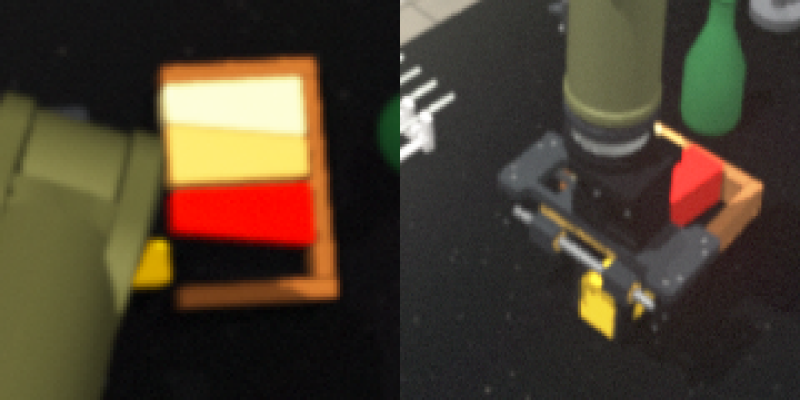

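The top view shows the yellow tip at the mouth, at about (371, 252–266). In the side view the arm tip and the wedge are close, so I'll measure the clearance to the -x arm before inserting.

```bash
python3 - <<'E'
from h import *
np.set_printoptions(precision=4,suppress=True)
im=cv2.imread("pics/top8.png")[:,:,::-1].copy()
hsv=cv2.cvtColor(im,cv2.COLOR_RGB2HSV)
m=cv2.inRange(hsv,(21,150,90),(35,255,255));m[:,:345]=0;m[:248]=0;m[280:]=0;m[:,380:]=0
for u in range(360,375,2): 
    r=np.where(m[:,u])[0]
    if len(r): print(u,r.min(),r.max(),hsv[262:270,u].tolist() if u==368 else "")
b=np.array([.567,-.2485]);t=.068;Rm=np.array([[np.cos(t),-np.sin(t)],[np.sin(t),np.cos(t)]])
def bay(p,z): return (plane("top",p,z)[:,:2]-b)@Rm
for u in(362,366,370):
    r=np.where(m[:,u])[0]; print(u,"top edge",bay([(u,r.min()-.5)],.04),"low z0",bay([(u,r.max()+.5)],0.),"low z.04",bay([(u,r.max()+.5)],.04))
print("arm inner pix (374,266)",bay([(373.,266)],.03))
E
```

```text
360 260 265 
362 255 265 
364 252 265 
366 252 265 
368 252 265 [[23, 255, 213], [23, 255, 202], [22, 255, 168], [22, 255, 109], [21, 218, 48], [15, 96, 16], [90, 23, 11], [0, 0, 10]]
370 253 264 
362 top edge [[-0.0468  0.0766]] low z0 [[-0.0703  0.0743]] low z.04 [[-0.0731  0.0786]]
366 top edge [[-0.0401  0.0664]] low z0 [[-0.0709  0.0644]] low z.04 [[-0.0737  0.069 ]]
370 top edge [[-0.0431  0.0571]] low z0 [[-0.069   0.0543]] low z.04 [[-0.0719  0.0593]]
arm inner pix (374,266) [[-0.0752  0.0511]]
```

drive_effector --ticks '[-0.012, 0.001, 0, 0, 0, 0, -0.012, 0, 0, 0, 0, 0, -0.012, 0, 0, 0, 0, 0, -0.012, 0, 0, 0, 0, 0]'

```text
clock: 15.55
ee_pos: [0.5109, -0.1447, 0.1899]
tcp_rot: [3.141, -0.004, 1.642]
wrist_force: [0.1, 5.7, 5.9]
grip_width: 0.043
grasp_force: 8.0
```

drive_effector --ticks '[-0.012, 0, 0, 0, 0, 0, -0.012, 0, 0, 0, 0, 0, -0.012, 0, 0, 0, 0, 0, 0, 0, 0, 0, 0, 0]'

```text
clock: 15.95
ee_pos: [0.5125, -0.1817, 0.1894]
tcp_rot: [-3.14, -0.004, 1.639]
wrist_force: [-2.5, 3.0, 5.2]
grip_width: 0.0437
grasp_force: 8.0
```

drive_effector --ticks '[0, 0, 0, 0, 0, 0, 0, 0, 0, 0, 0, 0, 0, 0, 0, 0, 0, 0]' --jaw 0.07

```text
clock: 16.25
ee_pos: [0.5124, -0.1832, 0.1894]
tcp_rot: [-3.141, 0.0, 1.64]
wrist_force: [0.2, -0.3, -0.1]
grip_width: 0.06
grasp_force: 0.0
```

drive_effector --ticks '[0.02, 0, 0, 0, 0, 0, 0.025, 0, 0, 0, 0, 0, 0, 0, 0, 0, 0, 0, 0, 0, 0, 0, 0, 0]'

```text
clock: 16.65
ee_pos: [0.5094, -0.1383, 0.1897]
tcp_rot: [3.141, 0.0, 1.64]
wrist_force: [-0.0, -0.9, -0.4]
grip_width: 0.0697
grasp_force: 0.0
```

drive_effector --ticks '[0, 0, 0, 0, 0, 0, 0, 0, 0, 0, 0, 0, 0, 0, 0, 0, 0, 0, 0, 0, 0, 0, 0, 0, 0, 0, 0, 0, 0, 0, 0, 0, 0, 0, 0, 0, 0, 0, 0, 0, 0, 0, 0, 0, 0, 0, 0, 0, 0, 0, 0, 0, 0, 0]' --jaw 0 --squeeze 10

```text
clock: 17.55
ee_pos: [0.5093, -0.1387, 0.1898]
tcp_rot: [3.141, -0.0, 1.639]
wrist_force: [-0.2, 0.4, 0.1]
grip_width: 0.0064
grasp_force: 0.0
```

drive_effector --ticks '[-0.011, 0, 0, 0, 0, 0, -0.012, 0, 0, 0, 0, 0, -0.012, 0, 0, 0, 0, 0, -0.008, 0, 0, 0, 0, 0, 0, 0, 0, 0, 0, 0]'

```text
clock: 18.05
ee_pos: [0.512, -0.1813, 0.1897]
tcp_rot: [-3.14, -0.004, 1.638]
wrist_force: [-2.9, 5.0, 4.5]
grip_width: 0.0006
grasp_force: 3.1
```

drive_effector --ticks '[-0.003, 0, 0, 0, 0, 0, -0.003, 0, 0, 0, 0, 0, 0, 0, 0, 0, 0, 0]'

```text
clock: 18.35
ee_pos: [0.5126, -0.1844, 0.1897]
tcp_rot: [-3.139, -0.008, 1.64]
wrist_force: [-4.1, 12.2, 8.9]
grip_width: 0.0004
grasp_force: 6.5
```

drive_effector --ticks '[-0.002, 0, 0, 0, 0, 0, -0.002, 0, 0, 0, 0, 0]'

```text
clock: 18.55
ee_pos: [0.5129, -0.1871, 0.1897]
tcp_rot: [-3.138, -0.011, 1.641]
wrist_force: [-4.2, 16.7, 10.7]
grip_width: 0.0003
grasp_force: 8.0
```

drive_effector --ticks '[-0.002, 0, 0, 0, 0, 0, -0.002, 0, 0, 0, 0, 0, -0.002, 0, 0, 0, 0, 0]'

```text
clock: 18.85
ee_pos: [0.5132, -0.1918, 0.1897]
tcp_rot: [-3.137, -0.013, 1.642]
wrist_force: [-7.5, 19.5, 14.2]
grip_width: 0.0002
grasp_force: 9.6
```

drive_effector --ticks '[-0.002, 0, 0, 0, 0, 0, -0.002, 0, 0, 0, 0, 0, 0, 0, 0, 0, 0, 0]'

```text
clock: 19.15
ee_pos: [0.5134, -0.1943, 0.1897]
tcp_rot: [-3.135, -0.017, 1.642]
wrist_force: [-8.2, 22.9, 17.9]
grip_width: 0.0006
grasp_force: 11.9
```

drive_effector --ticks '[0.03, 0, 0, 0, 0, 0, 0.03, 0, 0, 0, 0, 0, 0.02, 0, -0.04, 0, 0, 0, 0, 0, -0.05, 0, 0, 0, 0, 0, -0.05, 0, 0, 0, -0.03, 0.008, -0.05, 0, 0, 0, -0.04, 0.01, 0, 0, 0, 0, -0.04, 0.01, 0, 0, 0, 0, -0.04, 0.01, 0, 0, 0, 0, 0, 0, 0, 0, 0, 0]'

```text
clock: 20.15
ee_pos: [0.5538, -0.2718, 0.3721]
tcp_rot: [-3.141, 0.006, 1.63]
wrist_force: [0.5, 0.2, -0.3]
grip_width: 0.0005
grasp_force: 0.0
```

drive_effector --ticks '[0, 0, 0, 0, 0, 0, 0, 0, 0, 0, 0, 0]'

```text
clock: 20.35
ee_pos: [0.5547, -0.2641, 0.3719]
tcp_rot: [-3.141, -0.001, 1.639]
wrist_force: [0.2, -0.3, -0.2]
grip_width: 0.0004
grasp_force: 0.0
```

```bash
python3 - <<'E'
from h import *
w=eyes.camera_info("wrist");im=eyes.capture("wrist")[:,:,::-1];cv2.imwrite("pics/w9.png",im);np.savez("pics/w9.npz",**w)
cv2.imwrite("pics/v9.png",cv2.resize(im[120:300,200:440],(800,600),interpolation=3))
E
```

```text
(no output)
```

View pics/v9.png

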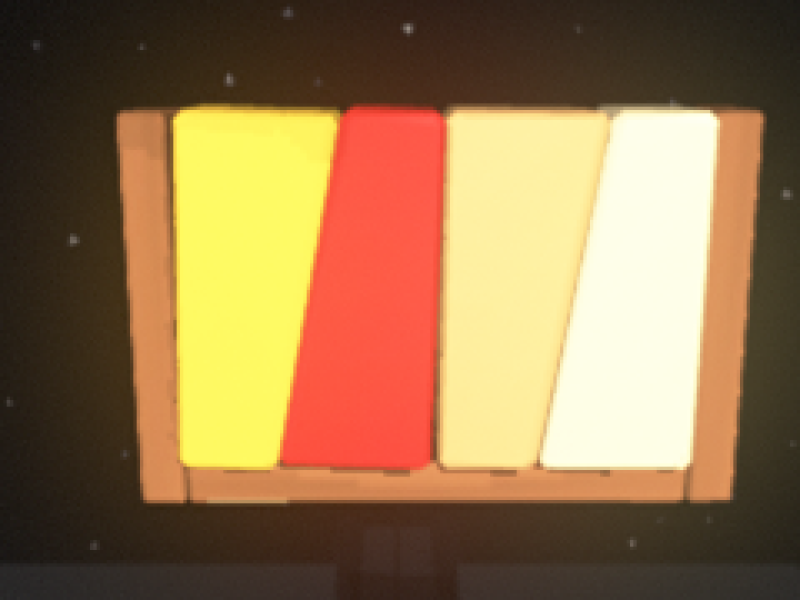

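All four wedges lie head to tail with their inner ends on the back wall (crop row ≈466), and their outer ends are level at row ≈108. The gripper is clear, so I'm handing in.

```bash
python3 -c "
from workcell import bot, eyes
print(bot.sign_off())"
```

```text
the job is handed in; nothing more can be done
None
```

The job is handed in: the last picture shows all four wedges home in the frame, head to tail and flush, with the gripper clear; the cruet, ramekin and pepper jar were not touched, and no verdict was returned.

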